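# Press a filter cartridge home with a ratchet bar clamp

### The job

Use the bar clamp as a small press: pump its trigger to advance the jaw and push the white filter cartridge fully home into the housing, feeling for when it seats so that you do not crush it. Then press the release lever and, keeping it pressed, slide the jaw all the way back to its rear stop. Do not push the cartridge with the gripper, and leave the vial and the marker beside the clamp where they are.

Things in the scene. Friction and masses are not known exactly. Their poses are not given: they have to be found in the camera images.
- clamp: bar clamp rig fixed on the worktop: dark base plate 78 x 380 x 8 mm, toothed steel rail along its own y, rear stop block at the -y end, aluminium filter housing (60 x 62 mm, top 74 mm high) at the +y end. Origin on the worktop below the rail; x across the rail, y along it the way the jaw advances, z up.
- slider: grey sliding head on the rail, 46 mm wide, 110 mm long, carrying jaw, trigger and release lever; axes as the clamp's. Its origin is at y = -85 mm in the clamp's frame when fully back at the rear stop, larger as it advances. It ratchets on 8 mm teeth: it cannot go back unless the release lever is held pressed; then it slides with about 3 N.
- jaw_face (a point): centre of the rubber jaw pad's face (disc 32 mm across, 10 mm thick, springy at about 12 N per mm, 46 mm above the worktop), 60 mm ahead (+y) of the slider's origin; it meets the cartridge's flange
- cartridge: white filter cartridge, flange 36 mm across, 10 mm thick; origin at the centre of the flange's outer face, 46 mm above the worktop. It starts with the flange 12 to 22 mm off the housing; fully home (flange on housing) its origin is at y = +90 mm in the clamp's frame. The jaw moves it with about 10 N and it stays where it is left; over 38 N from the jaw crushes it.
- trigger (a joint): trigger angle, 0 at rest (up), 0.45 rad fully down; springs back. A stroke needs 0.38 rad or more to gain a tooth. Force on its roller: about 6 N with the jaw free, 10 to 13 N pushing the cartridge, rising steadily once it is home: stop there. 16 N is plenty; much over 20 N crushes the cartridge (the force at the jaw is about 2.2 times as large).
- trigger_pad (a point): top of the free-turning black roller (20 mm thick, 38 mm long across the rail) at the end of the trigger, where it is pressed; 96 mm above the worktop at rest, 31 mm lower fully down; hinge 68 mm ahead (+y), 78 mm high. A full stroke moves the slider, roller included, 8 mm forward (12 under the press): let the press follow. It must come fully up between strokes.
- release (a joint): release lever angle, 0 at rest, 0.36 rad fully pressed (about 7 N at the tab); the ratchet is free from about 0.30 rad on; springs back by itself
- release_pad (a point): floor centre of the release lever's cupped tab, the short black tab at the slider's rear (-y) end, 69 mm above the worktop at rest, 16 mm lower fully pressed; hinge 45 mm ahead (+y), 59 mm high. Floor 44 mm wide (x, open sides), 32 mm long (y) between two lips 10 mm high, so that a fingertip pressed in can drag the slider.
- vial: small capped vial, 27 mm across, 57 mm tall, standing beside the clamp's housing; a bystander; origin at the centre of its underside
- marker: marker pen, 135 mm long, 17 mm thick, lying in front of the clamp along its rail; a bystander; origin at the centre of its underside

How it is judged:
By the outcome, as a careful person would: the job done as asked, in the order asked, and still so for the second after the job is handed in, with the robot touching nothing.
It also fails if it takes over 58 s, if anything falls off the work surface, if the arm or the gripper's body presses on something with over 40 N, if the wrist force passes 120 N, or if a joint passes its speed limit or range.

### The arm

A 6-joint arm with a two-finger parallel gripper is mounted at the origin on a cart in front of the work surface, level with it; the furniture and walls round the work are solid. World frame = base frame: x ahead of the robot, y to its left, z up, the work surface at z = 0. Lengths are in m, angles in rad, forces in N, time in s.
With the tool pointing down it reaches from about 0.3 to 0.875 m from the base axis. Payload 6.4 kg.
Tool frame: the origin (TCP) lies between the finger pads; the fingertips stand 8 mm ahead of it and the grasp point (between the pads) lies 11 mm behind it (ctrl.finger_overhang is the distance from the TCP to the fingertips, in m); z points along the fingers, y is the line along which they close (so a half turn about z gives the same grasp; the last joint's range is limited). The gripper opens to 85 mm and grips with 20 to 120 N. Pads are 22 mm wide; open, the fingers measure 114 mm over their backs; the gripper's body (76 mm by 85 mm) begins 54 mm behind the grasp point. The pads swing forward as they close: fully open they stand 13 mm farther back than shut.
Start: joints at [0.946, 0.181, 1.607, -0, 1.354, -0.206], TCP at [0.234, 0.525, 0.239] pointing down, gripper open.
Joint ranges: [-2.99, 2.99], [-0.89, 2.07], [0.3, 2.58], [-1.14, 4.28], [0, 2.63], [-3.12, 3.12]. Speed limits (rad/s): [2.57, 2.57, 3.01, 3.14, 3.14, 3.14].

### API

Orientations are given as a unit quaternion [w, x, y, z].
In Python, from bench import ctrl, camera gives the robot as it stands.
- The arm moves only by the shell command python3 -m pendant 'ROWS' [OPENING]. ROWS is JSON, a list of rows, each a list of 6 numbers: the shift along the world's x, y, z normalised to -1 to 1, where 1 is 200 mm, then the turn, a rotation vector about the world's x, y, z normalised to -1 to 1, where 1 is pi/2 rad. In form: [[dx, dy, dz, rx, ry, rz], ...]. A call has exactly 10 rows; each row shifts and turns the commanded pose from where the row before left it; what a row does not reach is not made up. A row lasts 1/8 s, in which the tool goes at most 62.5 mm and 10.7 degrees, less where a joint would pass 70% of its speed; a pose out of reach is approached as far as the arm can. A call with a number of a shift or a turn outside -1 to 1 is refused whole. A call with a gripper value outside its range is refused whole. OPENING is the opening, from -1 (shut) to 1 (fully open), set as the call begins (- or left out, the last holds). The fingers move at their own pace and stop on an object; the grip force is fixed at half the most. Time passes only in rows, so rows that do not move let the fingers close, or fill a call up. It gives the time, the measured TCP pose, the force, the opening and the grip force at its end, in the units of the state.
- ctrl.get_obs(): the state, without advancing time (a new reading comes with each control period).
- camera(name): name is "side" or "top"; returns a dict with "color" (420x560x3 uint8, blue, green, red), "fx", "fy", "cx", "cy" (pixels), "distortion" ([k1, k2, p1, p2, k3] as OpenCV has them; the pictures are not rectified), "xyz" and "rotation" of the camera in the world. Camera axes: x right, y down, z forward; pixel columns grow to the right and rows downward; lengths in m; the calibration is good to about 2 mm. A picture is of the moment at which its call begins. There is no depth.
- ctrl.hand_in(): hands the job in; it is judged then, once.
The state is a dict: "time_s": time; "q": joint angles; "dq": joint speeds; "joint_efforts": joint torques, N m; "eef_pos": TCP position; "eef_rot": TCP orientation; "wrist_force": force on the tool from outside, world axes, zero at the start; "torque": the same for the moment, N m; "opening": opening from 0.0 (shut) to 1.0 (fully open); "grasp_force": force on a finger pad.
Only numpy, scipy, OpenCV 4.12 (cv2) and the standard library are available. Lean on these libraries where they do the work, as an engineer would, in place of code of your own. Each camera call takes 0.05 s, during which the arm holds its last target. There are 200 camera calls.

## Working session

There is one attempt and no reset: what is moved stays moved. The work goes in short steps, Python scripts to look and compute and a shell command to move; the robot and the scene stay as the last step left them, time stands still between calls to the robot, and variables do not carry over. Pictures are saved under pics/ and viewed, at most 10 in all, crops included, and the job is handed in when it is done.

```bash
mkdir -p pics; ls; python3 - <<'E'
from bench import ctrl,camera
import cv2
for n in("side","top"):
    c=camera(n); cv2.imwrite(f"pics/{n}0.png",c["color"]); print(n,[ (k,c[k]) for k in c if k!="color"])
o=ctrl.get_obs(); print(o["time_s"],o["eef_pos"],o["eef_rot"],ctrl.finger_overhang)
E
```

```text
pics
side [('fx', 533.3326053836157), ('fy', 533.3326053836157), ('cx', 275.5730720236613), ('cy', 213.1500130441973), ('distortion', array([-0.19246644,  0.        ,  0.        ,  0.        ,  0.        ])), ('xyz', array([ 0.63352004, -0.57168377,  0.86476754])), ('rotation', array([-0.32611648,  0.93676594,  0.12094441, -0.03860123]))]
top [('fx', 419.08001510941205), ('fy', 419.08001510941205), ('cx', 276.5626685612355), ('cy', 209.27543809399364), ('distortion', array([-0.04754528,  0.        ,  0.        ,  0.        ,  0.        ])), ('xyz', array([0.4309552 , 0.01764353, 0.94590614])), ('rotation', array([ 0.03014135, -0.69621696,  0.71666109, -0.02775476]))]
0.1 [0.23347571 0.5249137  0.23845442] [-3.50256736e-04  2.07850176e-01  9.78160335e-01 -7.35311049e-04] 0.008
```

View pics/side0.png

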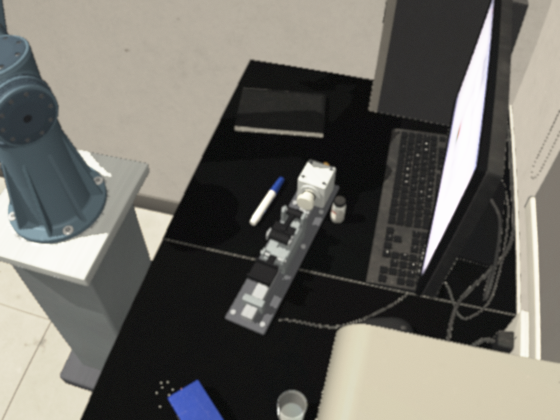

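View pics/top0.png

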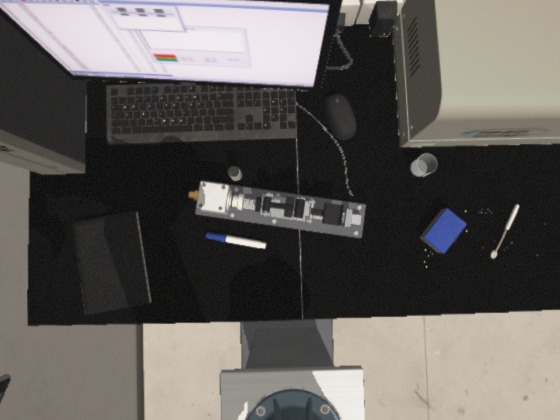

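Top view: clamp runs from about (365,222) at the rear (right) to the housing (212,197) at left; vial (235,173), marker (236,241). I'll enlarge both.

```bash
cat > h.py <<'E'
import numpy as np,cv2
from scipy.spatial.transform import Rotation as R
def cam(c):
    K=np.array([[c["fx"],0,c["cx"]],[0,c["fy"],c["cy"]],[0,0,1]]);q=c["rotation"]
    return K,np.array(c["distortion"]),R.from_quat([q[1],q[2],q[3],q[0]]).as_matrix(),np.array(c["xyz"])
def onplane(c,px,z):
    K,d,M,p=cam(c); u=cv2.undistortPoints(np.array(px,float).reshape(-1,1,2),K,d).reshape(-1,2)
    r=np.c_[u,np.ones(len(u))]@M.T; return p+r*((z-p[2])/r[:,2])[:,None]
def proj(c,P):
    K,d,M,p=cam(c); return cv2.projectPoints(np.array(P,float).reshape(-1,1,3),cv2.Rodrigues(M.T)[0],-M.T@p,K,d)[0].reshape(-1,2)
E
python3 - <<'E'
import cv2
a=cv2.imread("pics/top0.png")[160:250,180:380]; b=cv2.imread("pics/side0.png")[150:340,215:360]
f=lambda i,s:cv2.convertScaleAbs(cv2.resize(i,None,fx=s,fy=s,interpolation=cv2.INTER_CUBIC),alpha=1.5,beta=20)
cv2.imwrite("pics/tz.png",f(a,4)); cv2.imwrite("pics/sz.png",f(b,3.1))
E
```

```text
(no output)
```

View pics/tz.png

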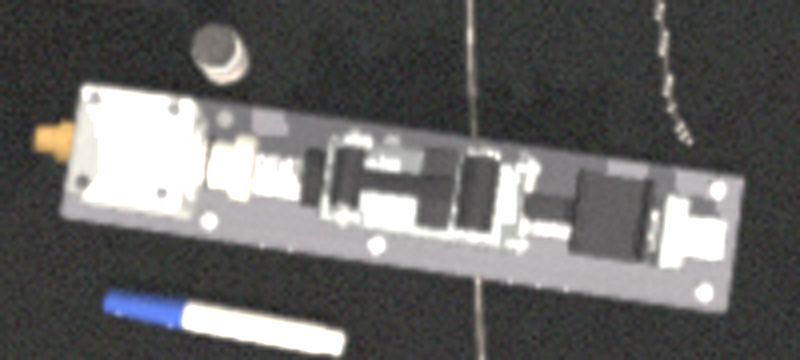

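View pics/sz.png

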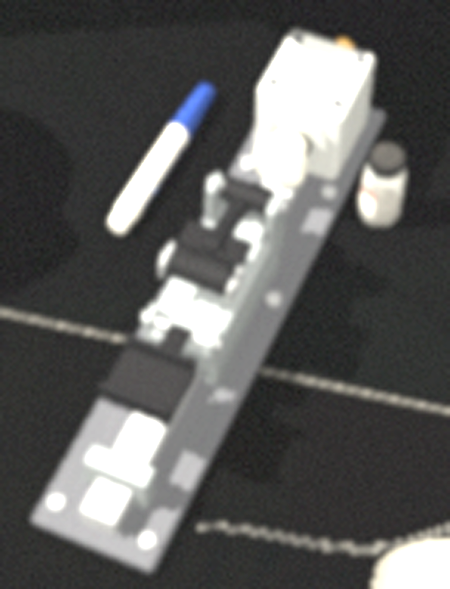

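Zoomed top (4x, offset 180,160): plate corners (743,178), (727,310), (62,217), (80,85). The roller is at (478,193), the release tab at (610,215), the flange about (240,168) and the jaw pad about (313,178). The side view agrees.

```bash
cat >> h.py <<'E'
def frame():
    from numpy.linalg import norm
    o=np.load("frame.npy"); return o[:2],o[2]  # origin xy, yaw
def toclamp(P):
    o,a=frame(); c,s=np.cos(a),np.sin(a); d=np.asarray(P)[:,:2]-o; return np.c_[c*d[:,0]+s*d[:,1],-s*d[:,0]+c*d[:,1]]
def toworld(p):
    o,a=frame(); c,s=np.cos(a),np.sin(a); p=np.atleast_2d(p); return o+np.c_[c*p[:,0]-s*p[:,1],s*p[:,0]+c*p[:,1]]
E
python3 - <<'E'
from h import *; from bench import camera
t=camera("top");s=camera("side")
Z=lambda pts:[( (x+.5)/4+180-.5,(y+.5)/4+160-.5) for x,y in pts]
S=lambda pts:[( (x+.5)/3.1+215-.5,(y+.5)/3.1+150-.5) for x,y in pts]
C=onplane(t,Z([(743,178),(727,310),(62,217),(80,85)]),.008)
# order: rear far(+x world) , rear near, front near, front far
print(C[:,:2], [np.linalg.norm(C[i]-C[(i+1)%4]) for i in range(4)])
SC=onplane(s,S([(32,520),(153,573),(385,115)]),.008); print("side corners near-rear, far-rear, far-front",SC[:,:2])
# yaw from long edges
v=(C[2]+C[3]-C[0]-C[1])/2; vs=SC[2]-SC[1]; print("y-dir ang",np.degrees(np.arctan2(v[1],v[0]))-90,np.degrees(np.arctan2(vs[1],vs[0]))-90)
a=np.arctan2(v[1],v[0])-np.pi/2
o=C.mean(0)[:2]; np.save("frame.npy",np.r_[o,a]); print(o,a)
print("side corners in clamp",toclamp(SC))
print("roller",toclamp(onplane(t,Z([(478,193),(459,193),(497,193)]),.092)))
print("tab lips top: centre,rear edge,front edge",toclamp(onplane(t,Z([(611,215),(652,220),(571,210)]),.079)))
print("tab side lips", toclamp(onplane(s,S([(135,345),(195,365),(103,390),(165,413)]),.079)))
print("roller side", toclamp(onplane(s,S([(200,268)]),.092)))
print("hinge",toclamp(onplane(t,Z([(345,178)]),.082)))
print("jaw pad face",toclamp(onplane(t,Z([(304,178)]),.060)),"flange rear",toclamp(onplane(t,Z([(254,168)]),.064)))
print("housing top",toclamp(onplane(t,Z([(80,85),(65,212),(200,205),(200,108)]),.074)))
print("rearstop",toclamp(onplane(t,Z([(667,233)]),.06)))
E
```

```text
[[ 0.5137851  -0.1804194 ]
 [ 0.43999875 -0.16807456]
 [ 0.50293786  0.20312704]
 [ 0.57754622  0.19197649]] [np.float64(0.07481189766349472), np.float64(0.3764996095393899), np.float64(0.07543701088702924), np.float64(0.37781500844581284)]
side corners near-rear, far-rear, far-front [[ 0.44077641 -0.16755133]
 [ 0.51699239 -0.1818013 ]
 [ 0.5811558   0.19006075]]
y-dir ang -9.669660635440636 -9.789778864228452
[0.50856698 0.01165239] -0.16876741563892628
side corners in clamp [[-0.03672706 -0.1880443 ]
 [ 0.04079962 -0.18929002]
 [ 0.04159073  0.18806619]]
roller [[ 0.00056672 -0.0387883 ]
 [-0.00078519 -0.02917004]
 [ 0.00191877 -0.04840722]]
tab lips top: centre,rear edge,front edge [[ 1.36309941e-05 -1.09137408e-01]
 [ 3.96827596e-04 -1.30554436e-01]
 [-2.96936665e-04 -8.82392215e-02]]
tab side lips [[-0.01318847 -0.09558177]
 [ 0.02322814 -0.09371514]
 [-0.0165722  -0.13001218]
 [ 0.02100178 -0.12916809]]
roller side [[ 0.00208082 -0.03974409]]
hinge [[-0.00037802  0.0300668 ]]
jaw pad face [[-0.00144236  0.05257761]] flange rear [[-0.00020772  0.07927993]]
housing top [[ 0.02960225  0.17552231]
 [-0.03770227  0.17293723]
 [-0.02421885  0.10342492]
 [ 0.02628082  0.11102881]]
rearstop [[-0.00363534 -0.14201797]]
```

```bash
python3 -m pendant '[[0.134,-0.276,0,0,0,-0.105],[0.134,-0.276,0,0,0,-0.105],[0.134,-0.276,0,0,0,-0.105],[0.134,-0.276,0,0,0,-0.105],[0.134,-0.276,0,0,0,-0.105],[0.134,-0.276,0,0,0,-0.105],[0.134,-0.276,0,0,0,-0.105],[0.134,-0.276,0,0,0,-0.106],[0.134,-0.276,0,0,0,0],[0.134,-0.276,0,0,0,0]]' -1
```

```text
time_s: 1.45
eef_pos: [0.5024, -0.0287, 0.2394]
eef_rot: [0.0, 0.764, 0.645, 0.0]
wrist_force: [1.1, 0.6, 0.2]
opening: -0.001
grasp_force: 0.0
```

```bash
python3 -m pendant '[[0,0.002,-0.08,0,0,0],[0,0.002,-0.08,0,0,0],[0,0.002,-0.08,0,0,0],[0,0,-0.08,0,0,0],[0,0,-0.08,0,0,0],[0,0,-0.08,0,0,0],[0,0,-0.08,0,0,0],[0,0,-0.07,0,0,0],[0,0,0,0,0,0],[0,0,0,0,0,0]]'; python3 - <<'E'
from bench import camera; import cv2,numpy as np
f=lambda i,s:cv2.convertScaleAbs(cv2.resize(i,None,fx=s,fy=s,interpolation=cv2.INTER_CUBIC),alpha=1.5,beta=20)
a=f(camera("side")["color"][150:300,230:360],3); b=f(camera("top")["color"][160:250,200:330],3)
c=np.zeros((450,780,3),np.uint8); c[:,:390]=a; c[:270,390:]=b; cv2.imwrite("pics/p1.png",c)
E
```

```text
time_s: 2.7
eef_pos: [0.5022, -0.0256, 0.1136]
eef_rot: [0.0, 0.764, 0.645, 0.0]
wrist_force: [-0.3, 0.5, -0.3]
opening: -0.003
grasp_force: 0.0
```

View pics/p1.png

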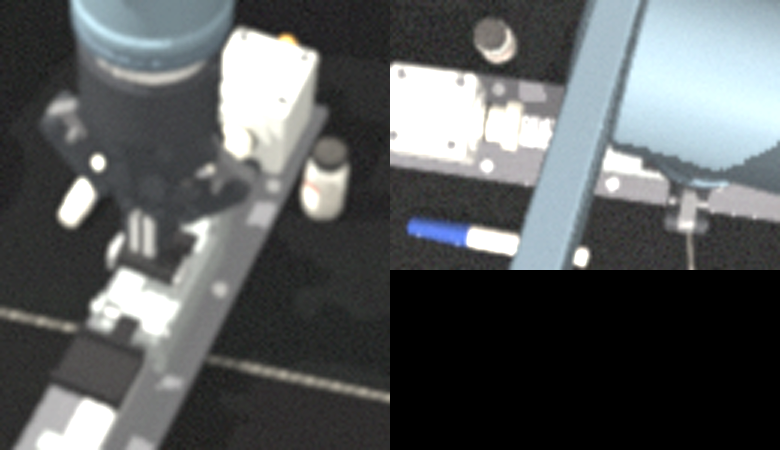

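```bash
python3 -m pendant '[[0,0,-0.05,0,0,0],[0.0017,0.0099,-0.025,0,0,0],[0.0017,0.0099,-0.025,0,0,0],[0.0017,0.0099,-0.025,0,0,0],[0.0017,0.0099,-0.025,0,0,0],[0.0017,0.0099,-0.025,0,0,0],[0.0017,0.0099,-0.025,0,0,0],[0,0,0,0,0,0],[0,0,0,0,0,0],[0,0,0,0,0,0]]'
```

```text
time_s: 4.05
eef_pos: [0.5047, -0.0137, 0.0737]
eef_rot: [0.001, 0.764, 0.645, 0.001]
wrist_force: [2.3, -0.1, 5.1]
opening: 0.0
grasp_force: 2.2
```

```bash
python3 -m pendant '[[-0.001,-0.005,0.042,0,0,0],[-0.001,-0.005,0.042,0,0,0],[-0.001,-0.005,0.042,0,0,0],[0,-0.005,0.042,0,0,0],[0,0,0,0,0,0],[0.002,0.0118,-0.033,0,0,0],[0.002,0.0118,-0.034,0,0,0],[0.002,0.0118,-0.034,0,0,0],[0.002,0.0118,-0.034,0,0,0],[0.002,0.0118,-0.033,0,0,0]]'
```

```text
time_s: 5.3
eef_pos: [0.506, -0.0056, 0.0733]
eef_rot: [0.0, 0.764, 0.645, 0.0]
wrist_force: [0.8, -0.4, 10.6]
opening: 0.002
grasp_force: 5.3
```

```bash
python3 -m pendant '[[-0.001,-0.005,0.042,0,0,0],[-0.001,-0.005,0.042,0,0,0],[-0.001,-0.005,0.042,0,0,0],[0,-0.005,0.042,0,0,0],[0,0,0,0,0,0],[0.002,0.0118,-0.033,0,0,0],[0.002,0.0118,-0.034,0,0,0],[0.002,0.0118,-0.034,0,0,0],[0.002,0.0118,-0.034,0,0,0],[0.002,0.0118,-0.033,0,0,0]]'; python3 - <<'E'
from bench import camera,ctrl; import cv2,numpy as np
f=lambda i,s:cv2.convertScaleAbs(cv2.resize(i,None,fx=s,fy=s,interpolation=cv2.INTER_CUBIC),alpha=1.2,beta=5)
a=f(camera("side")["color"][140:260,250:370],4); b=f(camera("top")["color"][160:250,180:260],4)
c=np.zeros((480,800,3),np.uint8); c[:,:480]=a; c[:360,480:]=b; cv2.imwrite("pics/p2.png",c); print(ctrl.get_obs()["wrist_force"])
E
```

```text
time_s: 6.55
eef_pos: [0.5074, 0.0022, 0.0734]
eef_rot: [0.0, 0.764, 0.645, 0.0]
wrist_force: [-1.3, 1.8, 13.4]
opening: 0.002
grasp_force: 6.6
[-1.26511047  0.75047291  9.54262866]
```

View pics/p2.png

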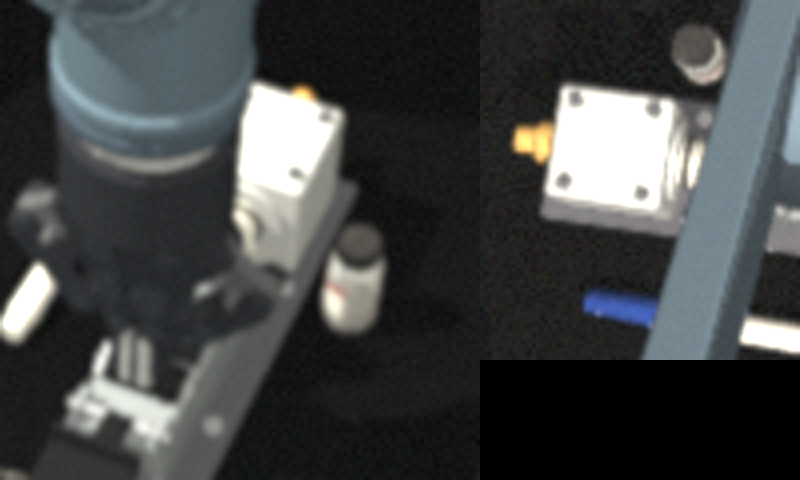

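The arm hides the jaw, but the flange is visible close to the housing (top crop about x=690, housing edge 670). I'll do the next stroke in stages and watch the force.

```bash
python3 -m pendant '[[-0.001,-0.005,0.042,0,0,0],[-0.001,-0.005,0.042,0,0,0],[-0.001,-0.005,0.042,0,0,0],[0,-0.005,0.042,0,0,0],[0,0,0,0,0,0],[0.0015,0.0088,-0.025,0,0,0],[0.0015,0.0088,-0.025,0,0,0],[0.0015,0.0088,-0.025,0,0,0],[0.001,0.0059,-0.017,0,0,0],[0,0,0,0,0,0]]'
```

```text
time_s: 7.9
eef_pos: [0.5076, 0.0047, 0.0887]
eef_rot: [0.0, 0.764, 0.645, 0.0]
wrist_force: [-1.1, 1.0, 7.4]
opening: 0.0
grasp_force: 4.2
```

```bash
python3 -m pendant '[[0,0,0,0,0,0],[0.0004,0.0018,-0.005,0,0,0],[0.0004,0.0018,-0.005,0,0,0],[0.0004,0.0018,-0.005,0,0,0],[0.0004,0.0018,-0.005,0,0,0],[0.0004,0.0018,-0.005,0,0,0],[0,0,0,0,0,0],[0,0,0,0,0,0],[0,0,0,0,0,0],[0,0,0,0,0,0]]'
```

```text
time_s: 9.15
eef_pos: [0.5079, 0.0065, 0.0839]
eef_rot: [0.0, 0.764, 0.645, 0.0]
wrist_force: [-1.8, 0.9, 9.4]
opening: 0.001
grasp_force: 4.6
```

```bash
python3 -m pendant '[[0,0,0,0,0,0],[0.0004,0.0018,-0.005,0,0,0],[0.0004,0.0018,-0.005,0,0,0],[0.0004,0.0018,-0.005,0,0,0],[0.0004,0.0018,-0.005,0,0,0],[0.0004,0.0018,-0.005,0,0,0],[0,0,0,0,0,0],[0,0,0,0,0,0],[0,0,0,0,0,0],[0,0,0,0,0,0]]'
```

```text
time_s: 10.4
eef_pos: [0.5083, 0.0083, 0.079]
eef_rot: [0.0, 0.764, 0.645, 0.0]
wrist_force: [-1.5, 1.6, 10.6]
opening: 0.002
grasp_force: 5.2
```

```bash
python3 -m pendant '[[0.0004,0.002,-0.005,0,0,0],[0.0004,0.002,-0.005,0,0,0],[0.0004,0.002,-0.005,0,0,0],[0.0004,0.002,-0.005,0,0,0],[0.0004,0.002,-0.005,0,0,0],[0,0,-0.004,0,0,0],[0,0,0,0,0,0],[0,0,0,0,0,0],[0,0,0,0,0,0],[0,0,0,0,0,0]]'
```

```text
time_s: 11.65
eef_pos: [0.5087, 0.0103, 0.0733]
eef_rot: [0.0, 0.764, 0.645, 0.0]
wrist_force: [-1.9, 0.1, 11.9]
opening: 0.004
grasp_force: 5.9
```

```bash
python3 -m pendant '[[-0.001,-0.005,0.042,0,0,0],[-0.001,-0.005,0.042,0,0,0],[-0.001,-0.005,0.042,0,0,0],[0,-0.005,0.042,0,0,0],[0,0,0,0,0,0],[0.001,0.0059,-0.017,0,0,0],[0.001,0.0059,-0.017,0,0,0],[0.0006,0.0035,-0.01,0,0,0],[0.0006,0.0035,-0.01,0,0,0],[0,0,0,0,0,0]]'
```

```text
time_s: 12.9
eef_pos: [0.5085, 0.0099, 0.0954]
eef_rot: [0.0, 0.764, 0.645, 0.0]
wrist_force: [-0.1, -0.2, 3.3]
opening: 0.001
grasp_force: 1.9
```

```bash
python3 - <<'E'
from bench import ctrl; print(ctrl.get_obs()["wrist_force"])
E
```

```text
[-0.10549558 -0.21271552  3.33995926]
```

```bash
python3 -m pendant '[[0,0,0,0,0,0],[0.0004,0.0018,-0.005,0,0,0],[0.0004,0.0018,-0.005,0,0,0],[0.0004,0.0018,-0.005,0,0,0],[0.0004,0.0018,-0.005,0,0,0],[0.0004,0.0018,-0.005,0,0,0],[0,0,0,0,0,0],[0,0,0,0,0,0],[0,0,0,0,0,0],[0,0,0,0,0,0]]'
```

```text
time_s: 14.15
eef_pos: [0.5089, 0.0116, 0.091]
eef_rot: [0.0, 0.764, 0.645, 0.0]
wrist_force: [-0.9, 0.7, 8.1]
opening: 0.005
grasp_force: 4.3
```

```bash
python3 -m pendant '[[0,0,0,0,0,0],[0.0004,0.0018,-0.005,0,0,0],[0.0004,0.0018,-0.005,0,0,0],[0.0004,0.0018,-0.005,0,0,0],[0.0004,0.0018,-0.005,0,0,0],[0,0,0,0,0,0],[0,0,0,0,0,0],[0,0,0,0,0,0],[0,0,0,0,0,0],[0,0,0,0,0,0]]'
```

```text
time_s: 15.4
eef_pos: [0.5092, 0.0131, 0.0871]
eef_rot: [0.0, 0.764, 0.645, 0.0]
wrist_force: [-2.5, 1.6, 10.7]
opening: -0.002
grasp_force: 4.9
```

```bash
python3 -m pendant '[[0,0,0,0,0,0],[0.0004,0.0018,-0.005,0,0,0],[0.0004,0.0018,-0.005,0,0,0],[0,0,0,0,0,0],[0,0,0,0,0,0],[0,0,0,0,0,0],[0,0,0,0,0,0],[0,0,0,0,0,0],[0,0,0,0,0,0],[0,0,0,0,0,0]]'
```

```text
time_s: 16.65
eef_pos: [0.5093, 0.0139, 0.085]
eef_rot: [-0.0, 0.764, 0.645, 0.0]
wrist_force: [-2.5, 0.6, 9.0]
opening: -0.001
grasp_force: 4.4
```

```bash
python3 -m pendant '[[0.0004,0.0018,-0.005,0,0,0],[0.0004,0.0018,-0.005,0,0,0],[0.0004,0.0018,-0.005,0,0,0],[0,0,0,0,0,0],[0,0,0,0,0,0],[0,0,0,0,0,0],[0,0,0,0,0,0],[0,0,0,0,0,0],[0,0,0,0,0,0],[0,0,0,0,0,0]]'
```

```text
time_s: 17.9
eef_pos: [0.5095, 0.0149, 0.082]
eef_rot: [-0.0, 0.764, 0.645, 0.0]
wrist_force: [-2.2, 0.8, 9.5]
opening: -0.001
grasp_force: 4.4
```

```bash
python3 -m pendant '[[0.0004,0.0018,-0.005,0,0,0],[0.0004,0.0018,-0.005,0,0,0],[0.0004,0.0018,-0.005,0,0,0],[0.0004,0.0018,-0.005,0,0,0],[0,0,0,0,0,0],[0,0,0,0,0,0],[0,0,0,0,0,0],[0,0,0,0,0,0],[0,0,0,0,0,0],[0,0,0,0,0,0]]'
```

```text
time_s: 19.15
eef_pos: [0.5098, 0.0164, 0.0781]
eef_rot: [-0.0, 0.764, 0.645, -0.0]
wrist_force: [-2.4, 0.7, 10.2]
opening: -0.003
grasp_force: 5.2
```

```bash
python3 - <<'E'
from bench import ctrl; print(ctrl.get_obs()["wrist_force"])
E
```

```text
[-2.43891763  0.65419543 10.16722795]
```

```bash
python3 -m pendant '[[0.0004,0.002,-0.005,0,0,0],[0.0004,0.002,-0.005,0,0,0],[0.0004,0.002,-0.005,0,0,0],[0.0004,0.002,-0.005,0,0,0],[0,0,-0.004,0,0,0],[0,0,0,0,0,0],[0,0,0,0,0,0],[0,0,0,0,0,0],[0,0,0,0,0,0],[0,0,0,0,0,0]]'
```

```text
time_s: 20.4
eef_pos: [0.5101, 0.0181, 0.0734]
eef_rot: [-0.0, 0.764, 0.645, -0.0]
wrist_force: [-2.8, 1.3, 11.8]
opening: -0.004
grasp_force: 5.6
```

```bash
python3 -m pendant '[[-0.001,-0.005,0.042,0,0,0],[-0.001,-0.005,0.042,0,0,0],[-0.001,-0.005,0.042,0,0,0],[0,-0.005,0.042,0,0,0],[0,0,0,0,0,0],[0.001,0.0059,-0.017,0,0,0],[0.001,0.0059,-0.017,0,0,0],[0.001,0.0059,-0.017,0,0,0],[0.0006,0.0035,-0.01,0,0,0],[0,0,0,0,0,0]]'
```

```text
time_s: 21.65
eef_pos: [0.5104, 0.0182, 0.094]
eef_rot: [0.0, 0.764, 0.645, 0.0]
wrist_force: [0.5, 0.4, 3.8]
opening: -0.002
grasp_force: 1.9
```

```bash
python3 -m pendant '[[0.0004,0.0018,-0.005,0,0,0],[0.0004,0.0018,-0.005,0,0,0],[0.0004,0.0018,-0.005,0,0,0],[0.0004,0.0018,-0.005,0,0,0],[0,0,0,0,0,0],[0,0,0,0,0,0],[0,0,0,0,0,0],[0,0,0,0,0,0],[0,0,0,0,0,0],[0,0,0,0,0,0]]'
```

```text
time_s: 22.9
eef_pos: [0.5108, 0.0195, 0.0907]
eef_rot: [0.0, 0.764, 0.645, 0.0]
wrist_force: [-1.6, -0.0, 9.2]
opening: 0.003
grasp_force: 4.5
```

```bash
python3 -m pendant '[[0.0004,0.0018,-0.005,0,0,0],[0.0004,0.0018,-0.005,0,0,0],[0.0004,0.0018,-0.005,0,0,0],[0,0,0,0,0,0],[0,0,0,0,0,0],[0,0,0,0,0,0],[0,0,0,0,0,0],[0,0,0,0,0,0],[0,0,0,0,0,0],[0,0,0,0,0,0]]'
```

```text
time_s: 24.15
eef_pos: [0.511, 0.0207, 0.0877]
eef_rot: [0.0, 0.764, 0.645, 0.0]
wrist_force: [-2.4, 0.2, 9.8]
opening: 0.002
grasp_force: 4.9
```

```bash
python3 -m pendant '[[0.0004,0.0018,-0.005,0,0,0],[0.0004,0.0018,-0.005,0,0,0],[0.0004,0.0018,-0.005,0,0,0],[0.0004,0.0018,-0.005,0,0,0],[0,0,0,0,0,0],[0,0,0,0,0,0],[0,0,0,0,0,0],[0,0,0,0,0,0],[0,0,0,0,0,0],[0,0,0,0,0,0]]'; python3 - <<'E'
from bench import camera,ctrl; import cv2,numpy as np
f=lambda i,s:cv2.resize(i,None,fx=s,fy=s,interpolation=cv2.INTER_CUBIC)
a=f(camera("side")["color"][150:230,280:350],6); b=f(camera("top")["color"][175:225,190:250],6)
c=np.zeros((480,800,3),np.uint8); c[:,:420]=a; c[:300,430:790]=b; cv2.imwrite("pics/p3.png",c); print(ctrl.get_obs()["wrist_force"])
E
```

```text
time_s: 25.4
eef_pos: [0.5114, 0.0222, 0.084]
eef_rot: [0.0, 0.764, 0.645, 0.0]
wrist_force: [-3.6, 1.8, 13.1]
opening: 0.002
grasp_force: 6.3
[-3.81095627  1.20530866 11.97487661]
```

View pics/p3.png

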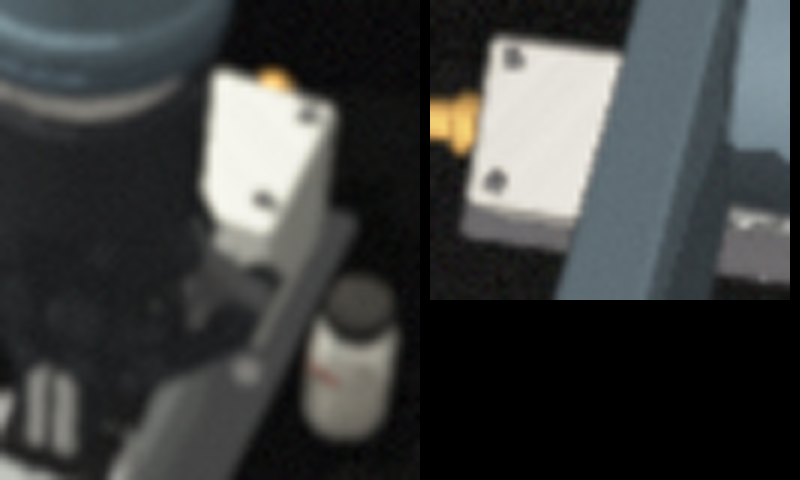

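The gripper hides the flange, but force at this depth (12–13 N) is above the earlier strokes (9 N), so it is probably seating.

```bash
python3 -m pendant '[[0.0004,0.0018,-0.005,0,0,0],[0.0002,0.0009,-0.0025,0,0,0],[0,0,0,0,0,0],[0,0,0,0,0,0],[0,0,0,0,0,0],[0,0,0,0,0,0],[0,0,0,0,0,0],[0,0,0,0,0,0],[0,0,0,0,0,0],[0,0,0,0,0,0]]'
```

```text
time_s: 26.75
eef_pos: [0.5115, 0.0228, 0.0828]
eef_rot: [0.0, 0.764, 0.645, 0.0]
wrist_force: [-3.3, 1.1, 14.9]
opening: 0.001
grasp_force: 7.5
```

```bash
python3 -m pendant '[[0,-0.005,0.05,0,0,0],[0,-0.005,0.06,0,0,0],[0,-0.005,0.06,0,0,0],[0,0,0.06,0,0,0],[0,0,0.05,0,0,0],[0,0,0,0,0,0],[0,0,0,0,0,0],[0,0,0,0,0,0],[0,0,0,0,0,0],[0,0,0,0,0,0]]'; python3 - <<'E'
from bench import camera,ctrl; import cv2,numpy as np
f=lambda i,s:cv2.convertScaleAbs(cv2.resize(i,None,fx=s,fy=s,interpolation=cv2.INTER_CUBIC),alpha=1.5,beta=10)
c=camera("side"); cv2.imwrite("pics/s4.png",f(c["color"][170:320,230:350],4)); print(ctrl.get_obs()["wrist_force"])
E
```

```text
time_s: 28.0
eef_pos: [0.5112, 0.0197, 0.1374]
eef_rot: [-0.0, 0.764, 0.645, -0.0]
wrist_force: [-0.3, 0.5, -0.6]
opening: -0.001
grasp_force: 0.0
[-0.0776377   0.61247079 -0.02902528]
```

View pics/s4.png

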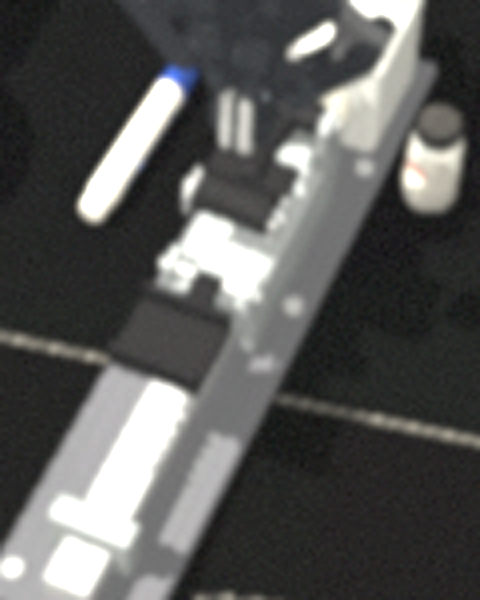

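Side crop (4x, offset 230,170): release tab corners at about (140,292), (232,320), (110,350), (197,380).

```bash
python3 - <<'E'
from h import *; from bench import camera
s=camera("side")
p=[((x+.5)/4+229.5,(y+.5)/4+169.5) for x,y in [(140,292),(232,320),(110,350),(197,380),(240,195)]]
q=toclamp(onplane(s,p,.079)); print(q,q[:4].mean(0)); print("roller",toclamp(onplane(s,p[4:],.092)))
print("tab world",toworld([[0,-.071]]),"TCP clamp",toclamp([[.5112,.0197,0]]))
E
```

```text
[[-0.01955518 -0.05518999]
 [ 0.02422034 -0.05201471]
 [-0.01838556 -0.08908825]
 [ 0.02296182 -0.08751515]
 [-0.00048048  0.01425866]] [ 0.00231036 -0.07095203]
roller [[0.0031864 0.0048562]]
tab world [[ 0.4966413  -0.05833888]] TCP clamp [[0.00124387 0.00837553]]
```

```bash
python3 -m pendant '[[-0.0168,-0.096,0,0,0,0],[-0.0168,-0.096,0,0,0,0],[-0.0168,-0.096,0,0,0,0],[-0.0168,-0.097,0,0,0,0],[0,0,-0.057,0,0,0],[0,0,-0.057,0,0,0],[0,0,-0.057,0,0,0],[0,0,-0.057,0,0,0],[0,0,-0.057,0,0,0],[0,0,0,0,0,0]]'
```

```text
time_s: 29.35
eef_pos: [0.497, -0.0569, 0.0793]
eef_rot: [-0.001, 0.764, 0.645, -0.001]
wrist_force: [0.9, 0.4, 0.2]
opening: 0.001
grasp_force: 0.0
```

```bash
python3 -m pendant '[[0,0,-0.015,0,0,0],[0,0,-0.015,0,0,0],[0,0,-0.015,0,0,0],[0,0,-0.01,0,0,0],[0,0,-0.01,0,0,0],[0,0,0,0,0,0],[0,0,0,0,0,0],[0,0,0,0,0,0],[0,0,0,0,0,0],[0,0,0,0,0,0]]'; python3 - <<'E'
from bench import camera,ctrl; import cv2,numpy as np
f=lambda i,s:cv2.convertScaleAbs(cv2.resize(i,None,fx=s,fy=s,interpolation=cv2.INTER_CUBIC),alpha=1.7,beta=10)
cv2.imwrite("pics/s5.png",f(camera("side")["color"][190:310,230:340],5))
E
```

```text
time_s: 30.6
eef_pos: [0.4983, -0.0578, 0.0682]
eef_rot: [0.001, 0.764, 0.645, 0.0]
wrist_force: [-2.4, -0.9, 5.2]
opening: -0.006
grasp_force: 3.2
```

View pics/s5.png

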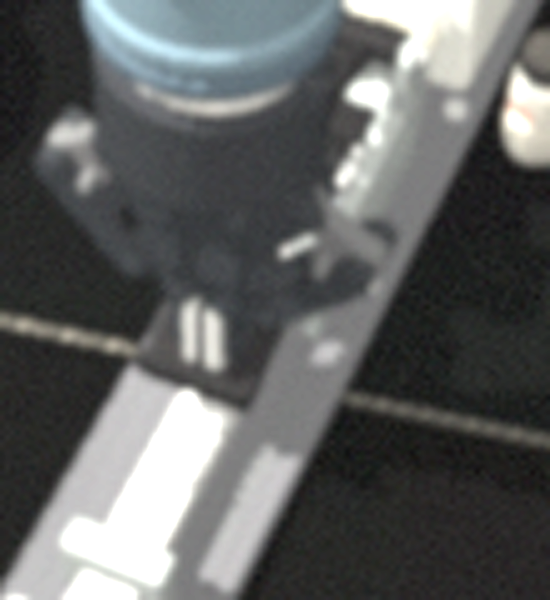

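The fingers are seated inside the tab cup, behind the rear lip at about (205,375). I'll press further.

```bash
python3 -m pendant '[[0,0,-0.01,0,0,0],[0,0,-0.01,0,0,0],[0,0,0,0,0,0],[0,0,0,0,0,0],[0,0,0,0,0,0],[0,0,0,0,0,0],[0,0,0,0,0,0],[0,0,0,0,0,0],[0,0,0,0,0,0],[0,0,0,0,0,0]]'
```

```text
time_s: 31.9
eef_pos: [0.4984, -0.0577, 0.0643]
eef_rot: [0.001, 0.764, 0.645, 0.0]
wrist_force: [-1.9, -2.0, 7.0]
opening: -0.002
grasp_force: 3.5
```

```bash
python3 -m pendant '[[0,0,-0.006,0,0,0],[0,0,0,0,0,0],[-0.0042,-0.0246,0,0,0,0],[-0.0042,-0.0246,0,0,0,0],[-0.0084,-0.0493,0,0,0,0],[-0.0084,-0.0493,0,0,0,0],[-0.0084,-0.0493,0,0,0,0],[-0.0084,-0.0493,0,0,0,0],[-0.0084,-0.0493,0,0,0,0],[0,0,0,0,0,0]]'
```

```text
time_s: 33.15
eef_pos: [0.4883, -0.1173, 0.063]
eef_rot: [0.001, 0.765, 0.645, 0.0]
wrist_force: [-2.3, -2.7, 5.9]
opening: 0.003
grasp_force: 3.4
```

```bash
python3 -m pendant '[[-0.0084,-0.0493,0,0,0,0],[-0.0084,-0.0493,0,0,0,0],[-0.0084,-0.0493,0,0,0,0],[-0.0084,-0.0493,0,0,0,0],[-0.0042,-0.0246,0,0,0,0],[-0.0025,-0.0148,0,0,0,0],[0,0,0,0,0,0],[0,0,0,0,0,0],[0,0,0,0,0,0],[0,0,0,0,0,0]]'
```

```text
time_s: 34.4
eef_pos: [0.4802, -0.1638, 0.0629]
eef_rot: [0.0, 0.764, 0.645, 0.0]
wrist_force: [-1.7, 1.1, 6.2]
opening: -0.0
grasp_force: 4.1
```

```bash
python3 -m pendant '[[-0.0025,-0.0148,0,0,0,0],[-0.0025,-0.0148,0,0,0,0],[-0.0025,-0.0148,0,0,0,0],[0,0,0,0,0,0],[0,0,0,0,0,0],[0,0,0,0,0,0],[0,0,0,0,0,0],[0,0,0,0,0,0],[0,0,0,0,0,0],[0,0,0,0,0,0]]'; python3 - <<'E'
from bench import camera,ctrl; import cv2,numpy as np
f=lambda i,s:cv2.convertScaleAbs(cv2.resize(i,None,fx=s,fy=s,interpolation=cv2.INTER_CUBIC),alpha=1.5,beta=10)
cv2.imwrite("pics/s6.png",f(camera("side")["color"][170:350,215:355],3.2)); print(ctrl.get_obs()["wrist_force"])
E
```

```text
time_s: 35.65
eef_pos: [0.4787, -0.1716, 0.0627]
eef_rot: [-0.0, 0.764, 0.645, 0.001]
wrist_force: [1.0, 4.0, 6.1]
opening: 0.0
grasp_force: 5.6
[0.39823474 3.63224185 5.1251444 ]
```

View pics/s6.png

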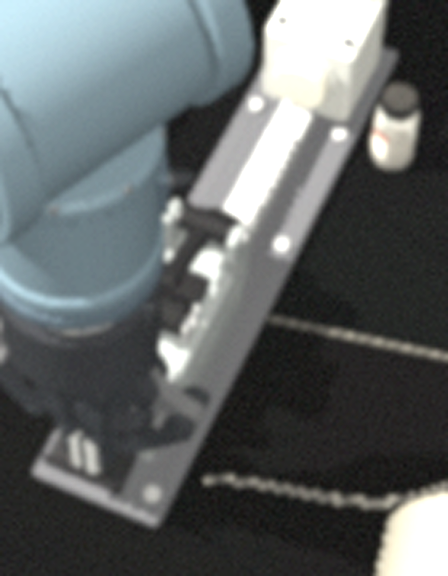

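The slider is nearly at the rear, the flange is against the housing, and the vial is undisturbed. I'll push on to feel the stop.

```bash
python3 -m pendant '[[-0.0017,-0.0099,0,0,0,0],[-0.0017,-0.0099,0,0,0,0],[-0.0017,-0.0099,0,0,0,0],[0,0,0,0,0,0],[0,0,0,0,0,0],[0,0,0,0,0,0],[0,0,0,0,0,0],[0,0,0,0,0,0],[0,0,0,0,0,0],[0,0,0,0,0,0]]'
```

```text
time_s: 36.95
eef_pos: [0.4783, -0.1723, 0.062]
eef_rot: [-0.003, 0.765, 0.645, 0.004]
wrist_force: [8.1, 25.5, 6.6]
opening: 0.001
grasp_force: 14.8
```

```bash
python3 -m pendant '[[0.0017,0.0099,0,0,0,0],[0.0008,0.005,0,0,0,0],[0,0,0,0,0,0],[0,0,0.02,0,0,0],[0,0,0.03,0,0,0],[0,0,0.04,0,0,0],[0,0,0.08,0,0,0],[0,0,0.15,0,0,0],[0,0,0.2,0,0,0],[0,0,0.2,0,0,0]]'
```

```text
time_s: 38.2
eef_pos: [0.4775, -0.1752, 0.2072]
eef_rot: [-0.0, 0.764, 0.645, 0.0]
wrist_force: [0.9, -0.5, 0.6]
opening: -0.001
grasp_force: 0.0
```

```bash
python3 -m pendant '[[-0.1,-0.2,0.05,0,0,0],[-0.1,-0.2,0.05,0,0,0],[-0.1,-0.2,0.05,0,0,0],[-0.1,-0.2,0.05,0,0,0],[-0.1,-0.2,0,0,0,0],[0,-0.2,0,0,0,0],[0,-0.2,0,0,0,0],[0,0,0,0,0,0],[0,0,0,0,0,0],[0,0,0,0,0,0]]'; python3 - <<'E'
from bench import camera; import cv2,numpy as np
f=lambda i,s:cv2.convertScaleAbs(cv2.resize(i,None,fx=s,fy=s,interpolation=cv2.INTER_CUBIC),alpha=1.3,beta=10)
t=camera("top")["color"]; s=camera("side")["color"]; cv2.imwrite("pics/t7raw.png",t); cv2.imwrite("pics/s7raw.png",s)
c=np.zeros((560,800,3),np.uint8); c[:360]=f(t[160:250,180:380],4)[:, :800]; c[360:,:]=f(s[150:200,240:440],4); cv2.imwrite("pics/p7.png",c)
E
```

```text
time_s: 39.45
eef_pos: [0.378, -0.4545, 0.2463]
eef_rot: [-0.0, 0.764, 0.645, 0.0]
wrist_force: [-0.5, -0.3, -0.7]
opening: 0.004
grasp_force: 0.0
```

View pics/p7.png

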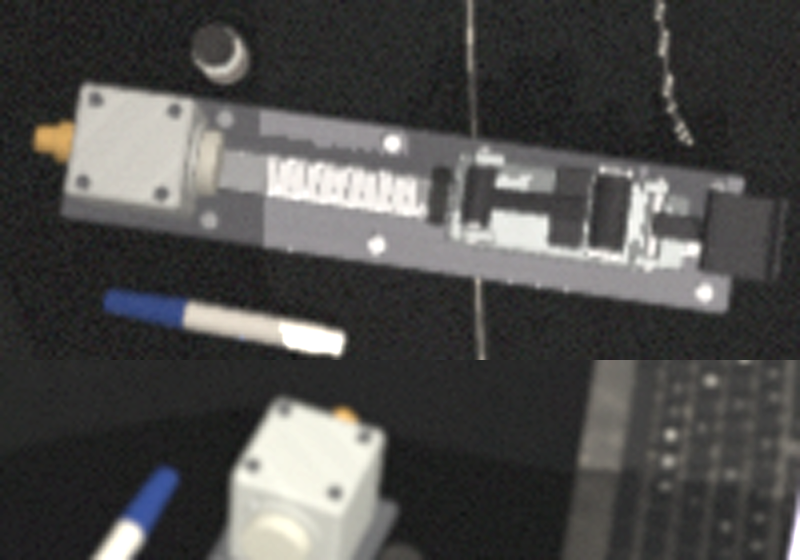

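The flange (x 193–221) now sits directly against the housing edge (x≈190), the jaw is fully back, and vial and marker are unmoved. One numeric check of the seating and rear stop:

```bash
python3 - <<'E'
from h import *; from bench import camera
t=camera("top")
Z=lambda pts:[((x+.5)/4+179.5,(y+.5)/4+159.5) for x,y in pts]
print("housing front top",toclamp(onplane(t,Z([(196,105),(184,207)]),.074)),"rear top",toclamp(onplane(t,Z([(82,87),(66,195)]),.074)))
print("flange rear now/before",toclamp(onplane(t,Z([(221,163),(254,168)]),.060)))
print("jaw face",toclamp(onplane(t,Z([(430,193)]),.060)),"before",toclamp(onplane(t,Z([(304,178)]),.060)))
print("roller",toclamp(onplane(t,Z([(609,212)]),.092)))
# vial/marker shift: difference of pictures
a=cv2.imread("pics/top0.png").astype(int);b=cv2.imread("pics/t7raw.png").astype(int)
def cen(i,r,f):
    m=f(i[r]); y,x=np.nonzero(m); return x.mean(),y.mean(),m.sum()
for i in(a,b): print("cap",cen(i,np.s_[228:248,200:225],lambda c:(c[...,0]-c[...,2])>60),"vial",cen(i,np.s_[163:183,225:245],lambda c:c.sum(2)>200))
E
```

```text
housing front top [[ 0.02755977  0.11334901]
 [-0.02642089  0.11155969]] rear top [[ 0.02869833  0.17431047]
 [-0.02881477  0.17380065]]
flange rear now/before [[0.00034518 0.09745641]
 [0.00014292 0.07967186]]
jaw face [[-5.03764917e-05 -1.47658553e-02]] before [[-0.00144236  0.05257761]]
roller [[ 0.00023259 -0.10639673]]
cap (np.float64(15.74468085106383), np.float64(8.98936170212766), np.int64(94)) vial (np.float64(10.698924731182796), np.float64(12.150537634408602), np.int64(93))
cap (np.float64(nan), np.float64(nan), np.int64(0)) vial (np.float64(11.605633802816902), np.float64(12.67605633802817), np.int64(71))<stdin>:11: RuntimeWarning: Mean of empty slice.
  ret = ret.dtype.type(ret / rcount)
```

```bash
python3 - <<'E'
from h import *; from bench import camera
t=camera("top")
ys=np.arange(.070,.122,.001)
for f in("top0","t7raw"):
    im=cv2.cvtColor(cv2.imread(f"pics/{f}.png"),cv2.COLOR_BGR2GRAY).astype(np.float32); acc=0
    for x in(-.005,-.0025,0,.0025,.005):
        p=proj(t,np.c_[toworld(np.c_[np.full(len(ys),x),ys]),np.full(len(ys),.064)]).astype(np.float32)
        acc=acc+cv2.remap(im,p[:,:1],p[:,1:],cv2.INTER_CUBIC).ravel()
    print(f,[(round(1e3*y),int(v/5)) for y,v in zip(ys,acc)])
E
```

```text
top0 [(70, 178), (71, 179), (72, 179), (73, 178), (74, 176), (75, 173), (76, 175), (77, 177), (78, 169), (79, 152), (80, 146), (81, 160), (82, 189), (83, 217), (84, 231), (85, 233), (86, 232), (87, 232), (88, 231), (89, 231), (90, 224), (91, 212), (92, 206), (93, 212), (94, 222), (95, 226), (96, 226), (97, 226), (98, 226), (99, 226), (100, 227), (101, 223), (102, 203), (103, 163), (104, 126), (105, 120), (106, 152), (107, 193), (108, 214), (109, 209), (110, 203), (111, 210), (112, 222), (113, 221), (114, 203), (115, 186), (116, 189), (117, 209), (118, 224), (119, 229), (120, 230), (121, 231)]
t7raw [(70, 176), (71, 167), (72, 148), (73, 129), (74, 120), (75, 120), (76, 120), (77, 120), (78, 120), (79, 120), (80, 120), (81, 120), (82, 120), (83, 120), (84, 120), (85, 120), (86, 121), (87, 121), (88, 121), (89, 120), (90, 120), (91, 120), (92, 120), (93, 119), (94, 118), (95, 115), (96, 110), (97, 105), (98, 103), (99, 108), (100, 121), (101, 136), (102, 147), (103, 151), (104, 151), (105, 150), (106, 149), (107, 148), (108, 143), (109, 135), (110, 130), (111, 134), (112, 141), (113, 139), (114, 128), (115, 120), (116, 122), (117, 133), (118, 142), (119, 148), (120, 152), (121, 154)]
```

Numbers agree. The flange spans 100–110 mm in my frame, with its front edge on the housing's collar face at 110. The frame's roughly 10 mm offset is confirmed by the jaw at the rear stop, so the flange's outer face is at y ≈ 90 mm.

```bash
python3 -c "
from bench import ctrl; print(ctrl.hand_in())"
```

```text
the job is handed in; nothing more can be done
None
```

I handed the job in at about 39.5 s: the cartridge is seated (last force felt 14.9 N; flange measured at about 90 mm), the jaw is back at its rear stop and the vial and marker look unmoved by eye, but I viewed 11 pictures, one over the limit of 10.

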